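Seat the proud tube and start the block heater

ROBOT

A 6-joint arm with a two-finger parallel gripper is mounted at the origin on the work surface. World frame = base frame: x ahead of the robot, y to its left, z up, the work surface at z = 0. Lengths are in m, angles in degrees, forces in N, time in s.
With the tool pointing down it reaches from about 0.375 to 0.9 m from the base axis. Payload 3.1 kg.
Tool frame: the origin (TCP) lies on the centre line of the jaws, within the pads' length; the fingertips stand 25 mm ahead of it and the grasp point (between the pads) lies 6 mm ahead of it; z points along the fingers, y is the line along which they close (so a half turn about z gives the same grasp; the last joint's range is limited). The gripper opens to 87 mm and grips with 3 to 60 N. Pads are 19 mm wide; open, the fingers measure 117 mm over their backs; the gripper's body (75 mm by 190 mm) begins 51 mm behind the grasp point.
Start: joints at [54.173, 30.224, 82.088, -0, 67.689, -10.227], TCP at [0.27, 0.564, 0.248] pointing down, gripper open.
Joint ranges: [-176.69, 176.69], [-43.24, 126.21], [12.49, 139.97], [-82, 262], [0, 151.66], [-163.58, 163.58]. Speed limits (degrees/s): [159.86, 159.86, 180, 180, 180, 180].

INTERFACE

Orientations are given as a 3x3 rotation matrix whose columns are the frame's x, y, z axes.
In Python, from rig import * gives the robot as it stands.
- The arm moves only by the tool step_arm, never from a script. Its argument "steps" is a list of rows, each a list of 7 numbers: the shift along the tool's x, y, z normalised to -1 to 1, where 1 is 0.3 m, then the turn, a rotation vector about the tool's x, y, z normalised to -1 to 1, where 1 is 45 degrees, then the gripper's target within -1 to 1 (shut at 1, half-way at 0, fully open at -1). A call has 1 to 8 rows; each row is the pose to reach, as a shift and turn from the pose commanded when the call began, along the tool's axes at that moment; what a row does not reach only later rows make up. A row lasts 1/12 s, in which the tool goes at most 41.7 mm and 7.16 degrees, less where a joint would pass 70% of its speed; a pose out of reach is approached as far as the arm can. A call with a number of a shift or a turn outside -1 to 1 is refused whole. A call with a gripper value outside its range is refused whole. The fingers move at their own pace and stop on an object; the grip force is fixed at half the most. Time passes only in rows, so rows that repeat a pose let the fingers close. It gives the time, the measured TCP pose, the force, the opening and the grip force at its end, in the units of the state.
- read_state(): the state, without advancing time (a new reading comes with each control period).
- capture(name): name is "side" or "top" or "wrist"; returns a dict with "image" (384x512x3 uint8, red, green, blue), "vertical_fov" (degrees; the focal length in pixels is half the picture's height over the tangent of half this angle, whatever the lens; pixels are square), "cx", "cy" (the principal point, pixels), "k1" (the pictures are not rectified: a ray, as slopes to the right and down, at radius r is drawn at 1 + k1 r^2 times it, then the intrinsics apply), "world_from_camera" (4x4, takes a point from camera to world coordinates); the wrist camera has in their place "T_tool_cam" (4x4, takes a point from camera to tool coordinates, whose origin is the TCP and whose axes are the flange's). Camera axes: x right, y down, z forward; pixel columns grow to the right and rows downward; lengths in m; the calibration is good to about 2 mm. A picture is of the moment at which its call begins: read the wrist's pose just before it. There is no depth.
- hand_in(): hands the job in; it is judged then, once.
The state is a dict: "time_s": time; "joint_positions": joint angles; "qvel": joint speeds; "tau": joint torques, N m; "position": TCP position; "tcp_rot": TCP orientation; "force": force on the tool from outside, world axes, zero at the start; "moment": the same for the moment, N m; "opening": opening from 0.0 (shut) to 1.0 (fully open); "grasp_force": force on a finger pad.
Only numpy, scipy, OpenCV 4.12 (cv2) and the standard library are available. Lean on these libraries where they do the work, as an engineer would, in place of code of your own. Each camera call takes 0.05 s, during which the arm holds its last target. There are 200 camera calls.

TASK

One of the capped tubes in the block heater is standing proud: push it gently down with closed fingertips until it is fully home like the other tubes, then press the round start key all the way down, let it spring back and withdraw. Do not grip or lift anything, and leave the other tubes, the square keys and the things around the heater alone.

Things in the scene. Friction and masses are not known exactly. Their poses are not given: they have to be found in the camera images.
- heater: white and navy tube heater fixed on the bench, 260 (x) by 230 mm (y). Origin: centre of its underside; z up, x from key panel (top 71 mm up) to aluminium well block (top 95 mm up). Keys in a row at x -90, y -55, 0, 55 mm, any order. Wells at x 18 and 82, y -64, 0, 64 mm; the tubes share (18,-64), (18,64), (82,0), (82,64) in any order, the other two wells are empty
- proud_tube: the capped tube whose cap stands 18 to 30 mm higher than the other three. Navy cap 35 mm across, 15 mm tall, on a clear tube 29 mm across. Origin: centre of the cap's top. Slides only up and down; friction holds it, pushing takes about 3 N, then a hard stop when fully down, cap top 120 mm above the bench like the others
- tube_b: one of the three capped tubes that are already fully down; same shape as proud_tube, cap top 120 mm above the table. Origin: centre of the cap's top. Not to be touched
- tube_c: one of the three capped tubes that are already fully down; same shape as proud_tube, cap top 120 mm above the table. Origin: centre of the cap's top. Not to be touched
- tube_d: one of the three capped tubes that are already fully down; same shape as proud_tube, cap top 120 mm above the table. Origin: centre of the cap's top. Not to be touched
- round_key: the start key: the only round key, pale plastic, 27 mm across. Origin: centre of its top, 80 mm above the bench (9 mm above the panel) when not pressed. A spring key: travels 5 mm straight down to a hard stop, needs about 4 N, springs back when let go
- square_key_a: one of the two square keys, 24 by 24 mm, same height, spring and material as round_key. Origin: centre of its top. Not to be touched
- square_key_b: one of the two square keys, 24 by 24 mm, same height, spring and material as round_key. Origin: centre of its top. Not to be touched
- bottle: loose amber bottle, 60 mm across, 130 mm tall, standing beside the heater. Origin: centre of its underside. Leave alone
- beaker: loose glass beaker, 68 mm across, 90 mm tall. Origin: centre of its underside. Leave alone
- tip_box: loose box of pipette tips, clear with a yellow lid, 124 by 89 by 63 mm tall. Origin: centre of its underside. Leave alone

How it is judged:
By the outcome, as a careful person would: the job done as asked, in the order asked, and still so for the second after the job is handed in, with the robot touching nothing.
It also fails if it takes over 38 s, if anything falls off the work surface, if the arm or the gripper's body presses on something with over 40 N, if the wrist force passes 120 N, or if a joint passes its speed limit or range.

## Working session

There is one attempt and no reset: what is moved stays moved. The work goes in short steps, Python scripts to look and compute and a tool call to move; the robot and the scene stay as the last step left them, time stands still between calls to the robot, and variables do not carry over. Pictures are saved under pics/ and viewed, at most 10 in all, crops included, and the job is handed in when it is done.

Besides the shell and the picture viewer there is one more tool, called in YAML: its name, and indented under it one key for each argument. step_arm: Moves the arm, as the interface text tells. Scaled input: -1 to 1 covers 0.3 m each way for a shift and 45 degrees each way for a turn. Its arguments: {"type":"object","properties":{"steps":{"type":"array"}},"required":["steps"]}

```bash
mkdir -p pics
cat > h.py <<'E'
from rig import *
import numpy as np, cv2, pickle
def cam(c, st=None):
    f=c["image"].shape[0]/2/np.tan(np.radians(c["vertical_fov"]/2))
    K=np.array([[f,0,c["cx"]],[0,f,c["cy"]],[0,0,1.]])
    if "world_from_camera" in c: T=np.array(c["world_from_camera"])
    else:
        W=np.eye(4);W[:3,:3]=st["tcp_rot"];W[:3,3]=st["position"];T=W@np.array(c["T_tool_cam"])
    return K,np.array([c["k1"],0,0,0,0.]),T
def at_z(C,uv,z):
    K,D,T=C
    n=cv2.undistortPoints(np.array(uv,float).reshape(-1,1,2),K,D)[:,0]
    d=np.c_[n,np.ones(len(n))]@T[:3,:3].T
    return T[:3,3]+d*((z-T[2,3])/d[:,2])[:,None]
def proj(C,P):
    K,D,T=C
    R=T[:3,:3].T
    return cv2.projectPoints(np.array(P,float).reshape(-1,1,3),cv2.Rodrigues(R)[0],-R@T[:3,3],K,D)[0][:,0]
E
python3 - <<'E'
from h import *
s=read_state();print(s)
for n in("side","top"):
    c=capture(n);pickle.dump((c,cam(c,s)),open(n+".pkl","wb"));cv2.imwrite(f"pics/{n}.png",cv2.resize(c["image"][:,:,::-1],(800,600),interpolation=2));print(n,cam(c,s))
E
```

```text
{'time_s': 0.0, 'joint_positions': array([ 5.41717332e+01,  3.02795721e+01,  8.21570729e+01, -7.39109824e-05,
        6.76869555e+01, -1.02261204e+01]), 'qvel': array([-0.01699933, -0.05545292, -0.04186448, -0.05895737, -0.05738277,
        0.06652745]), 'tau': array([-4.65874855e-04, -4.40045822e+01, -1.76592529e+01,  6.32967451e-02,
        5.82181360e-02, -1.51620702e-04]), 'position': array([0.269635  , 0.56309671, 0.24656125]), 'tcp_rot': array([[-9.01816311e-01,  4.32117749e-01, -1.26178638e-03],
       [ 4.32119423e-01,  9.01814694e-01, -1.74973072e-03],
       [ 3.81807800e-04, -2.12317811e-03, -9.99997673e-01]]), 'force': array([-0.14960102, -0.16541318, -0.58491036]), 'moment': array([-0.0285762 ,  0.02020069, -0.01819274]), 'grasp_force': 0.0, 'opening': 1.0008034334765477}
side (array([[408.77783841,   0.        , 251.2961692 ],
       [  0.        , 408.77783841, 191.59364745],
       [  0.        ,   0.        ,   1.        ]]), array([-0.01021573,  0.        ,  0.        ,  0.        ,  0.        ]), array([[ 0.93528586, -0.26733774,  0.2318855 ,  0.37185573],
       [-0.35362539, -0.73148224,  0.5829947 , -0.44466898],
       [ 0.01376364, -0.6272673 , -0.77868241,  0.78235691],
       [ 0.        ,  0.        ,  0.        ,  1.        ]]))
top (array([[447.99484681,   0.        , 259.16071886],
       [  0.        , 447.99484681, 186.16244973],
       [  0.        ,   0.        ,   1.        ]]), array([-0.12105311,  0.        ,  0.        ,  0.        ,  0.        ]), array([[ 0.00410509, -0.98752537,  0.15740648,  0.40155205],
       [-0.99975459, -0.00747969, -0.02085237,  0.06833877],
       [ 0.02176959, -0.15728225, -0.98731372,  1.12297157],
       [ 0.        ,  0.        ,  0.        ,  1.        ]]))
```

View pics/top.png

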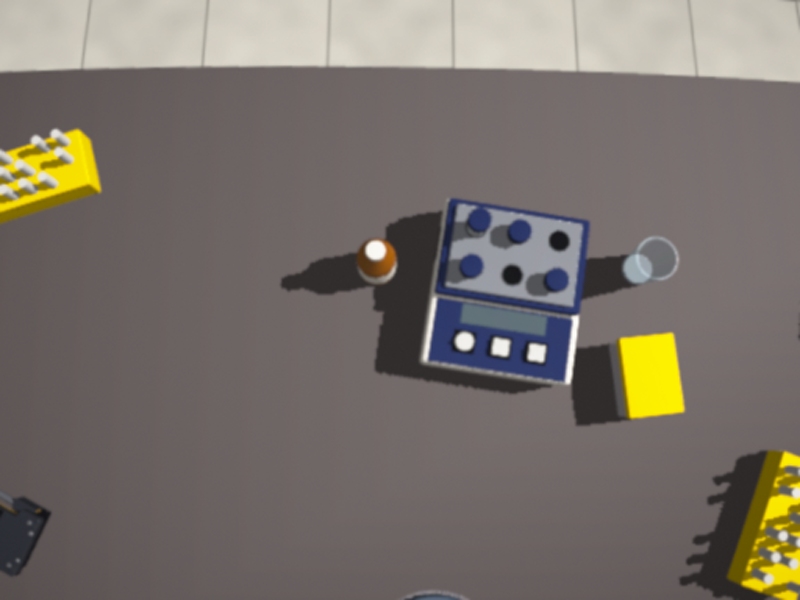

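View pics/side.png

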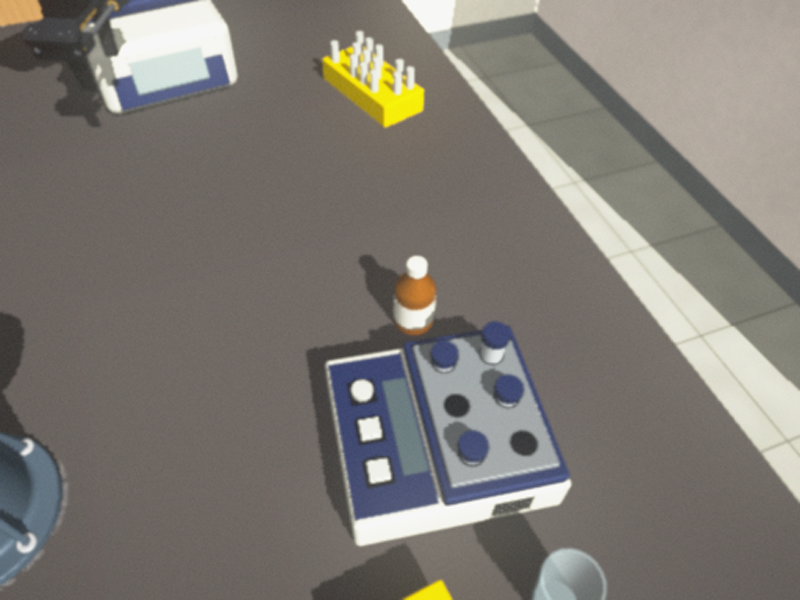

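The proud tube is the one at well (82, +64): top (479,219), side (495,335). The round key is at y=+55: top (464,341), side (362,390). Next I fit the heater pose from both views.

```bash
cat > fit.py <<'E'
from h import *
from scipy.optimize import least_squares
L=np.array([[-90,55,80],[-90,0,80],[-90,-55,80],[18,64,120],[18,-64,120],[82,0,120],[18,0,95],[82,-64,95]])/1000
px={"top":[(464,341),(500,347),(537,352),(471,265),(557,278),(519,230),(512,274),(559,240)],
"side":[(362,389),(370,428),(378,469),(445,351),(473,441),(508,384),(456,405),(524,442)]}
C={n:pickle.load(open(n+".pkl","rb"))[1] for n in px}
px={n:(np.array(v)+.5)*.64-.5 for n,v in px.items()}
def W(p,P):
    c,s=np.cos(p[2]),np.sin(p[2]);return P@np.array([[c,s,0],[-s,c,0],[0,0,1]])+[p[0],p[1],0]
if __name__=="__main__":
    for ns in (["top"],["side"],["top","side"]):
        r=least_squares(lambda p:np.concatenate([(proj(C[n],W(p,L))-px[n]).ravel() for n in ns]),[.6,0,0],x_scale=[.1,.1,.1],loss="soft_l1")
        print(ns,r.x[:2],np.degrees(r.x[2]));print(np.round(r.fun.reshape(-1,2),1).tolist())
    p=r.x;print("key",W(p,L[:1]))
    for h in (.138,.144,.15):
        q=W(p,np.array([[.082,.064,h]]));print(h,q,[((proj(C[n],q)+.5)/.64-.5).round() for n in C])
E
python3 fit.py
```

```text
['top'] [ 0.57397275 -0.11020934] -8.449336745847146
[[0.2, -0.0], [0.3, -0.3], [-0.3, -0.0], [0.2, -0.1], [0.0, 0.2], [0.4, -0.2], [-0.4, 0.4], [-0.7, 0.2]]
['side'] [ 0.57299788 -0.10831879] -8.286163854169196
[[-0.5, -0.1], [-0.3, -0.5], [0.5, -0.1], [-0.7, -0.2], [0.5, 1.0], [0.7, 0.4], [0.1, -0.2], [-0.4, -0.2]]
['top', 'side'] [ 0.57338765 -0.10910222] -8.350941534539183
[[-0.2, 0.3], [-0.1, -0.1], [-0.7, 0.2], [-0.3, 0.2], [-0.4, 0.4], [-0.1, 0.0], [-0.8, 0.7], [-1.2, 0.3], [-0.1, 0.1], [0.1, -0.3], [0.8, 0.2], [-0.3, 0.1], [0.8, 1.3], [1.1, 0.7], [0.5, 0.1], [0.0, 0.1]]
key [[ 0.49232989 -0.04161415  0.08      ]]
0.138 [[ 0.6638133  -0.05769016  0.138     ]] [array([[478., 220.]]), array([[495., 334.]])]
0.144 [[ 0.6638133  -0.05769016  0.144     ]] [array([[478., 219.]]), array([[496., 331.]])]
0.15 [[ 0.6638133  -0.05769016  0.15      ]] [array([[479., 218.]]), array([[497., 329.]])]
```

step_arm:
  steps:
    - [-0.1,-0.06,-0.1,0,0,0,1]
    - [-0.2,-0.12,-0.1,0,0,0,1]
    - [-0.3,-0.185,-0.1,0,0,0,1]
    - [-0.4,-0.25,-0.1,0,0,0,1]
    - [-0.5,-0.31,-0.1,0,0,0,1]
    - [-0.6,-0.375,-0.1,0,0,0,1]
    - [-0.7,-0.44,-0.1,0,0,0,1]

```text
time_s: 0.68
position: [0.4027, 0.3523, 0.2772]
tcp_rot: [[-0.902, 0.432, -0.001], [0.432, 0.902, -0.0], [0.0, -0.001, -1.0]]
force: [0.7, 0.8, -0.2]
opening: 0.555
grasp_force: 0.0
```

step_arm:
  steps:
    - [-0.1,-0.06,0,0,0,0,1]
    - [-0.2,-0.12,0,0,0,0,1]
    - [-0.3,-0.185,0,0,0,0,1]
    - [-0.4,-0.25,0,0,0,0,1]
    - [-0.5,-0.31,0,0,0,0,1]
    - [-0.6,-0.375,0,0,0,0,1]
    - [-0.7,-0.44,0,0,0,0,1]

```text
time_s: 1.27
position: [0.5351, 0.1425, 0.2772]
tcp_rot: [[-0.902, 0.432, -0.001], [0.432, 0.902, 0.0], [0.001, -0.0, -1.0]]
force: [0.9, 0.2, -0.4]
opening: 0.04
grasp_force: 0.0
```

```bash
cat > rel.py <<'E'
from h import *
import sys
s=read_state();t=np.array(list(map(float,sys.argv[1:4])))
print(s["time_s"],s["position"],"F",s["force"],"open",s["opening"],"norm shift",np.round(s["tcp_rot"].T@(t-s["position"])/.3,4), s["joint_positions"].round(1))
E
python3 rel.py .664 -.058 .25
```

```text
1.2667 [0.53506829 0.14246336 0.27721639] F [ 0.86155216  0.237624   -0.35833159] open 0.04000578333883933 norm shift [-0.6764 -0.4169  0.0903] [  3.3  22.7  90.4   0.   66.9 -61.1]
```

step_arm:
  steps:
    - [-0.1,-0.06,0,0,0,0,1]
    - [-0.2,-0.12,0,0,0,0,1]
    - [-0.3,-0.18,0,0,0,0,1]
    - [-0.4,-0.24,0,0,0,0,1]
    - [-0.5,-0.3,0,0,0,0,1]
    - [-0.6,-0.36,0,0,0,0,1]
    - [-0.66,-0.41,0,0,0,0,1]
    - [-0.66,-0.41,0,0,0,0,1]

```text
time_s: 1.93
position: [0.6623, -0.0577, 0.2766]
tcp_rot: [[-0.9, 0.436, 0.001], [0.436, 0.9, -0.003], [-0.002, -0.002, -1.0]]
force: [0.0, 0.1, 0.7]
opening: 0.004
grasp_force: 0.0
```

```bash
python3 rel.py .664 -.058 .195
python3 - <<'E'
from h import *
from fit import W,L
s=read_state();c=capture("wrist");C=cam(c,s);pickle.dump((c,C),open("wrist.pkl","wb"))
im=cv2.resize(c["image"][:,:,::-1],(800,600),interpolation=2)
p=[.57339,-.1091,np.radians(-8.35)]
for q in proj(C,W(p,np.vstack([L,[[.082,.064,.142]]]))): cv2.drawMarker(im,tuple(int(v) for v in ((q+.5)/.64-.5)),(0,255,0),0,14)
cv2.imwrite("pics/w1.png",im)
E
```

```text
1.9333 [ 0.66226043 -0.05768923  0.27661216] F [0.01889465 0.0840001  0.68227872] open 0.004143212427558378 norm shift [-0.005   0.0021  0.2721] [-14.5  31.8  74.1  -0.1  74.  -78.6]
```

View pics/w1.png

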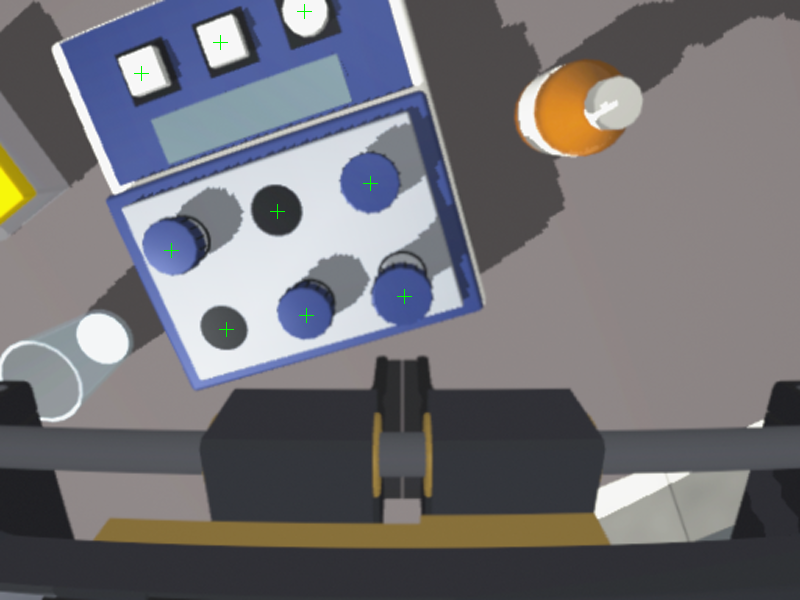

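The wrist picture confirms the fit: the markers land on the caps and keys, and the proud cap is at (404,296) directly ahead of the fingers. I'll descend now.

step_arm:
  steps:
    - [-0.004,0.002,0.1,0,0,0,1]
    - [-0.004,0.002,0.2,0,0,0,1]
    - [-0.004,0.002,0.29,0,0,0,1]
    - [-0.004,0.002,0.32,0,0,0,1]
    - [-0.004,0.002,0.32,0,0,0,1]

```text
time_s: 2.4
position: [0.6588, -0.0507, 0.1784]
tcp_rot: [[-0.902, 0.431, -0.008], [0.431, 0.902, 0.002], [0.008, -0.001, -1.0]]
force: [-0.5, -0.9, 0.1]
opening: 0.004
grasp_force: 0.0
```

step_arm:
  steps:
    - [0,0,0.01,0,0,0,1]
    - [0,0,0.02,0,0,0,1]
    - [0,0,0.03,0,0,0,1]
    - [0,0,0.04,0,0,0,1]
    - [0,0,0.05,0,0,0,1]
    - [0,0,0.05,0,0,0,1]

```text
time_s: 2.9
position: [0.662, -0.0525, 0.167]
tcp_rot: [[-0.902, 0.432, 0.002], [0.432, 0.902, -0.0], [-0.002, 0.001, -1.0]]
force: [0.1, 0.4, 0.4]
opening: 0.01
grasp_force: 0.1
```

```bash
python3 rel.py .6638 -.0577 .145
```

```text
2.9 [ 0.6620373  -0.05246264  0.16701227] F [0.10124461 0.3508033  0.4241015 ] open 0.009612270401767074 norm shift [-0.0127 -0.0132  0.0734] [-14.2  38.4  80.2   0.   61.3 -78.6]
```

step_arm:
  steps:
    - [0,0,-0.015,0,0,0,1]
    - [-0.013,-0.013,-0.015,0,0,0,1]
    - [-0.013,-0.013,-0.015,0,0,0,1]
    - [-0.013,-0.013,-0.015,0,0,0,1]

```text
time_s: 3.23
position: [0.6635, -0.0581, 0.1712]
tcp_rot: [[-0.902, 0.433, 0.0], [0.433, 0.902, -0.0], [-0.0, 0.0, -1.0]]
force: [-0.4, -0.2, 0.0]
opening: 0.007
grasp_force: 0.0
```

```bash
python3 rel.py .6638 -.0577 .145
```

```text
3.2333 [ 0.66351024 -0.05810251  0.1712257 ] F [-0.43130881 -0.2114984   0.03649352] open 0.006585302949573906 norm shift [-0.0003  0.0016  0.0874] [-14.6  38.2  79.7  -0.   62.  -79. ]
```

Aligned. Pushing slowly to about 3 mm short of home.

step_arm:
  steps:
    - [0,0,0.01,0,0,0,1]
    - [0,0,0.02,0,0,0,1]
    - [0,0,0.03,0,0,0,1]
    - [0,0,0.04,0,0,0,1]
    - [0,0,0.05,0,0,0,1]
    - [0,0,0.06,0,0,0,1]
    - [0,0,0.07,0,0,0,1]
    - [0,0,0.075,0,0,0,1]

```text
time_s: 3.9
position: [0.6635, -0.0578, 0.1481]
tcp_rot: [[-0.902, 0.432, 0.0], [0.432, 0.902, -0.0], [-0.0, -0.0, -1.0]]
force: [0.3, -1.2, 1.8]
opening: 0.006
grasp_force: 1.3
```

step_arm:
  steps:
    - [0,0,0.005,0,0,0,1]
    - [0,0,0.009,0,0,0,1]
    - [0,0,0.009,0,0,0,1]

```text
time_s: 4.15
position: [0.6633, -0.0575, 0.1455]
tcp_rot: [[-0.902, 0.432, -0.0], [0.432, 0.902, 0.0], [0.0, 0.0, -1.0]]
force: [1.0, -0.4, 1.0]
opening: 0.003
grasp_force: 0.6
```

step_arm:
  steps:
    - [0,0,0.003,0,0,0,1]
    - [0,0,0.003,0,0,0,1]

```text
time_s: 4.32
position: [0.6633, -0.0575, 0.1454]
tcp_rot: [[-0.902, 0.432, 0.0], [0.432, 0.902, -0.0], [-0.0, 0.0, -1.0]]
force: [-0.5, -0.7, 4.7]
opening: 0.005
grasp_force: 2.1
```

step_arm:
  steps:
    - [0,0,0.003,0,0,0,1]
    - [0,0,0.003,0,0,0,1]

```text
time_s: 4.48
position: [0.6633, -0.0575, 0.1454]
tcp_rot: [[-0.902, 0.432, 0.0], [0.432, 0.902, -0.0], [-0.0, -0.0, -1.0]]
force: [-2.0, -0.6, 7.8]
opening: 0.002
grasp_force: 4.0
```

step_arm:
  steps:
    - [0,0,0.004,0,0,0,1]
    - [0,0,0.004,0,0,0,1]
    - [0,0,0.004,0,0,0,1]

```text
time_s: 4.73
position: [0.6633, -0.0575, 0.1453]
tcp_rot: [[-0.902, 0.432, 0.001], [0.432, 0.902, -0.0], [-0.001, -0.0, -1.0]]
force: [-3.5, 0.1, 12.3]
opening: 0.009
grasp_force: 6.4
```

step_arm:
  steps:
    - [0,0,-0.02,0,0,0,1]
    - [0,0,-0.08,0,0,0,1]
    - [0,0,-0.17,0,0,0,1]
    - [0,0,-0.17,0,0,0,1]

```text
time_s: 5.07
position: [0.6656, -0.0577, 0.1982]
tcp_rot: [[-0.902, 0.432, 0.007], [0.432, 0.902, -0.001], [-0.007, 0.002, -1.0]]
force: [0.5, -0.5, 1.5]
opening: 0.005
grasp_force: 0.0
```

```bash
python3 rel.py .4923 -.0416 .195;  python3 - <<'E'
from h import *
s=read_state();c=capture("side");cv2.imwrite("pics/s2.png",cv2.resize(c["image"][190:350,180:390,::-1],None,fx=3.5,fy=3.5,interpolation=2))
E
```

```text
5.0667 [ 0.66563222 -0.05768302  0.19819559] F [ 0.45132344 -0.4836901   1.52221445] open 0.004713253366691177 norm shift [ 0.5443 -0.2012  0.0064] [-14.5  36.5  78.4   0.   64.7 -79. ]
```

View pics/s2.png

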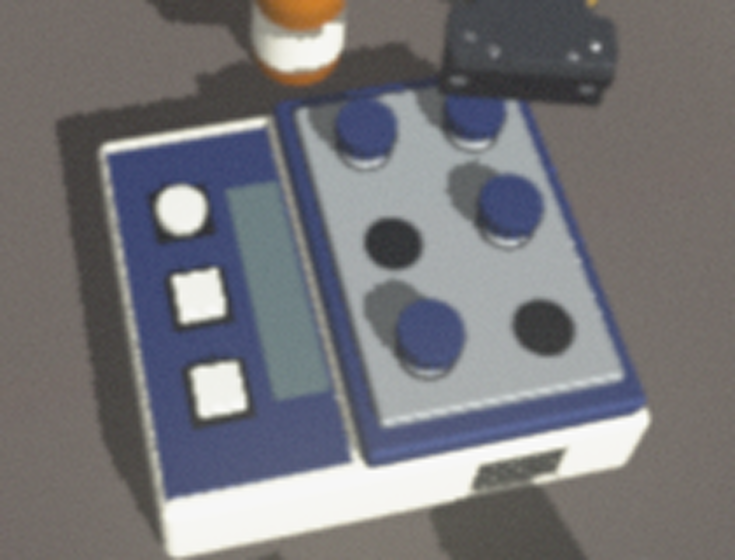

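The pushed tube (475,120 in the crop) now sits home like the others. Next, to the round key.

step_arm:
  steps:
    - [0.1,-0.037,0,0,0,0,1]
    - [0.2,-0.074,0,0,0,0,1]
    - [0.3,-0.111,0,0,0,0,1]
    - [0.4,-0.148,0,0,0,0,1]
    - [0.5,-0.185,0,0,0,0,1]
    - [0.545,-0.2,0,0,0,0,1]
    - [0.545,-0.2,0,0,0,0,1]
    - [0.545,-0.2,0,0,0,0,1]

```text
time_s: 5.78
position: [0.4894, -0.0408, 0.1933]
tcp_rot: [[-0.902, 0.432, -0.001], [0.432, 0.902, 0.001], [0.001, 0.0, -1.0]]
force: [0.8, -0.2, -0.7]
opening: 0.008
grasp_force: 0.0
```

```bash
python3 rel.py .4923 -.0416 .115
```

```text
5.7833 [ 0.48937263 -0.04075811  0.19332542] F [ 0.80890182 -0.2056304  -0.72453808] open 0.007858790733932287 norm shift [-0.0103  0.0017  0.2611] [-17.8  24.7 104.2   0.   51.2 -82.2]
```

step_arm:
  steps:
    - [-0.01,0.002,0.08,0,0,0,1]
    - [-0.01,0.002,0.16,0,0,0,1]
    - [-0.01,0.002,0.23,0,0,0,1]
    - [-0.01,0.002,0.255,0,0,0,1]
    - [-0.01,0.002,0.255,0,0,0,1]
    - [-0.01,0.002,0.255,0,0,0,1]
    - [-0.01,0.002,0.255,0,0,0,1]

```text
time_s: 6.37
position: [0.4942, -0.0421, 0.118]
tcp_rot: [[-0.902, 0.432, 0.002], [0.432, 0.902, -0.001], [-0.002, 0.0, -1.0]]
force: [0.5, -0.5, 0.7]
opening: 0.003
grasp_force: 0.0
```

```bash
python3 rel.py .4923 -.0416 .105
```

```text
6.3667 [ 0.49421373 -0.04211286  0.11801151] F [ 0.49531553 -0.54809007  0.72557977] open 0.0025306196575337063 norm shift [ 0.0066 -0.0012  0.0434] [-17.8  32.4 107.1   0.   40.3 -82.2]
```

step_arm:
  steps:
    - [0.006,-0.001,0.015,0,0,0,1]
    - [0.006,-0.001,0.03,0,0,0,1]
    - [0.006,-0.001,0.04,0,0,0,1]
    - [0.006,-0.001,0.045,0,0,0,1]
    - [0.006,-0.001,0.05,0,0,0,1]
    - [0.006,-0.001,0.055,0,0,0,1]
    - [0.006,-0.001,0.06,0,0,0,1]

```text
time_s: 6.95
position: [0.4912, -0.0413, 0.0999]
tcp_rot: [[-0.902, 0.432, 0.0], [0.432, 0.902, -0.0], [-0.0, 0.0, -1.0]]
force: [-2.6, 0.5, 19.0]
opening: 0.009
grasp_force: 10.1
```

step_arm:
  steps:
    - [0,0,0.004,0,0,0,1]
    - [0,0,0.004,0,0,0,1]

```text
time_s: 7.12
position: [0.4912, -0.0413, 0.0999]
tcp_rot: [[-0.902, 0.432, 0.001], [0.432, 0.902, -0.0], [-0.001, 0.0, -1.0]]
force: [-3.3, 1.0, 17.5]
opening: 0.005
grasp_force: 8.9
```

step_arm:
  steps:
    - [0,0,0.004,0,0,0,1]
    - [0,0,0.004,0,0,0,1]

```text
time_s: 7.28
position: [0.4912, -0.0413, 0.0997]
tcp_rot: [[-0.902, 0.432, 0.001], [0.432, 0.902, -0.001], [-0.001, 0.0, -1.0]]
force: [-4.5, 0.8, 25.9]
opening: 0.006
grasp_force: 12.9
```

Hard stop at TCP z 0.0998 with 18–26 N, so the key is fully down. Now withdraw upward.

step_arm:
  steps:
    - [0,0,-0.02,0,0,0,1]
    - [0,0,-0.05,0,0,0,1]
    - [0,0,-0.12,0,0,0,1]
    - [0,0,-0.24,0,0,0,1]
    - [0,0,-0.36,0,0,0,1]
    - [0,0,-0.48,0,0,0,1]
    - [0,0,-0.48,0,0,0,1]
    - [0,0,-0.48,0,0,0,1]

```text
time_s: 7.95
position: [0.4924, -0.0417, 0.2431]
tcp_rot: [[-0.902, 0.432, 0.005], [0.432, 0.902, -0.002], [-0.006, 0.001, -1.0]]
force: [-0.0, 0.2, -0.7]
opening: 0.004
grasp_force: 0.0
```

step_arm:
  steps:
    - [0.1,0.05,0,0,0,0,1]
    - [0.2,0.1,0,0,0,0,1]
    - [0.3,0.15,0,0,0,0,1]
    - [0.4,0.22,0,0,0,0,1]
    - [0.45,0.3,0,0,0,0,1]
    - [0.45,0.3,0,0,0,0,1]
    - [0.45,0.3,0,0,0,0,1]

```text
time_s: 8.53
position: [0.4069, 0.0992, 0.2397]
tcp_rot: [[-0.903, 0.429, -0.003], [0.429, 0.903, -0.0], [0.003, -0.002, -1.0]]
force: [0.8, -0.2, -0.2]
opening: 0.007
grasp_force: 0.0
```

```bash
python3 rel.py .4923 -.0416 .115;  python3 - <<'E'
from h import *
c=capture("side");cv2.imwrite("pics/s3.png",cv2.resize(c["image"][:,:,::-1],(800,600),interpolation=2))
E
```

```text
8.5333 [0.40690803 0.09916996 0.23973296] F [ 0.8076812  -0.19192783 -0.21207989] open 0.007168491647410433 norm shift [-0.4595 -0.3011  0.415 ] [ -1.7  15.1 110.6  -0.   54.4 -66.2]
```

View pics/s3.png

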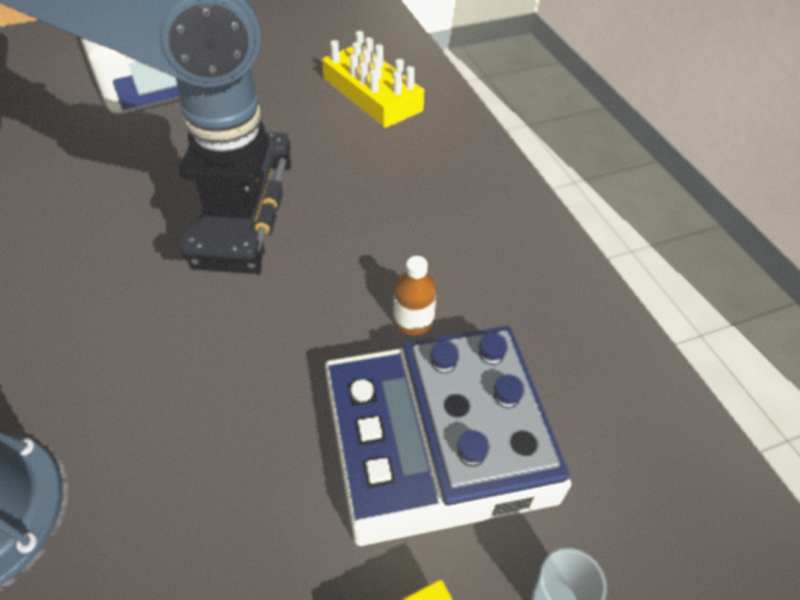

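The tube at (492,347) is home, the round key at (362,390) is back up, nothing else has moved, and the arm is clear.

```bash
python3 -c "
from rig import *
print(hand_in())"
```

```text
the job is handed in; nothing more can be done
None
```

I pushed the proud tube down to its hard stop, pressed the round start key fully and let it spring back, then withdrew the arm clear and handed the job in at about 8.5 s.

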